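# Pack the carrying case: flap down, cover shut

### The arm

A 6-joint arm with a two-finger parallel gripper is mounted at the origin on a cart in front of the work surface, level with it; the furniture and walls round the work are solid. World frame = base frame: x ahead of the robot, y to its left, z up, the work surface at z = 0. Lengths are in mm, angles in rad, forces in N, time in s.
With the tool pointing down it reaches from about 400 to 925 mm from the base axis. Payload 12.5 kg.
Tool frame: the origin (TCP) lies at the very end of the fingers, on their centre line; the grasp point (between the pads) lies env.grip_point_offset behind it (env.grip_point_offset is the distance from the TCP to the grasp point, in mm); y points along the fingers, z is the direction in which the jaws open and shut, and the axes are right-handed (so a half turn about y gives the same grasp; the last joint's range is limited). The gripper opens to 95 mm and grips with 3 to 60 N. Pads are 20 mm wide; open, the fingers measure 119 mm over their backs; the gripper's body (75 mm by 180 mm) begins 59 mm behind the grasp point.
Start: joints at [1.034, 0.491, 1.559, -0, 1.092, -0.106], TCP at [260.985, 567.92, 214.661] pointing down, gripper open.
Joint ranges: [-3.1, 3.1], [-0.84, 2.19], [0.05, 2.79], [-1.13, 4.28], [0.06, 2.93], [-2.69, 2.69]. Speed limits (rad/s): [2.22, 2.22, 2.79, 3.14, 3.14, 3.14].

### API

Orientations are given as [roll, pitch, yaw] about the fixed x, y, z axes, in that order (R = Rz(yaw) Ry(pitch) Rx(roll)).
In Python, from cell import readout, read_camera, env, nets gives the robot as it stands.
- The arm moves only by the tool apply_moves, never from a script. Its argument "increments" is a list of rows, each a list of 3 entries, a list of its own where there are three numbers: the shift along the tool's x, y, z in cm, then the turn, a rotation vector about the tool's x, y, z in degrees, then the finger opening in cm, from 0 to 9.51. A call has exactly 5 rows; each row shifts and turns the pose as measured when the row begins, along the tool's axes as they then stand; what a row does not reach is not made up. A row lasts 1/8 s, in which the tool goes at most 62.5 mm and 10.7 degrees, less where a joint would pass 70% of its speed; a pose out of reach is approached as far as the arm can. A call with a gripper value outside its range is refused whole. The fingers move at their own pace and stop on an object; the grip force is fixed at half the most. Time passes only in rows, so rows that do not move let the fingers close, or fill a call up. It gives the time, the measured TCP pose, the force and the opening at its end, in the units of the state.
- readout.state(): the state, without advancing time (a new reading comes with each control period).
- read_camera(name): name is "scene" or "side" or "wrist"; returns a dict with "img" (384x512x3 uint8, red, green, blue), "vfov" (degrees; the focal length in pixels is half the picture's height over the tangent of half this angle, whatever the lens; pixels are square), "cx", "cy" (the principal point, pixels), "rvec" (rotation vector, rad) and "tvec" (3), from world to camera coordinates, as OpenCV has them; the wrist camera has in their place "mount" (4x4, takes a point from camera to tool coordinates, whose origin is the TCP and whose axes are the tool frame's). Camera axes: x right, y down, z forward; pixel columns grow to the right and rows downward; lengths in mm; the calibration is good to about 2 mm. A picture is of the moment at which its call begins: read the wrist's pose just before it. There is no depth.
- env.job_done(): hands the job in, once; it reports no verdict.
Trained networks look in a picture, given as the dict that the camera call returned (one of the last four; its "shot" number tells which), for a name from the list of things; names that differ only in an ending like _2 or _b are one class to them, and where a whole thing is asked for, a point or a joint stands for the part that bears it (a point fixed in the world has none). Each returns a list of dicts, best first, with "confidence" (0 to 1); they miss things now and then, are a little off and sometimes report something else, mostly with a low value. They report only what shows in the picture. A call takes as long as a camera call. They do not tell look-alikes from the thing itself.
- nets.look_for(picture, thing): "point" ([x, y, z] in mm, in the coordinates of the camera as it stood for that picture, good to about 4 mm: the middle of the surface that is visible of it).
- nets.mark_of(picture, thing): "point" ([x, y, z] in mm, in the coordinates of the camera as it stood for that picture, good to about 4 mm: a listed point, or the origin of a listed thing).
The state is a dict: "t": time; "joints": joint angles; "qvel": joint speeds; "tau": joint torques, N m; "eef_pos": TCP position; "tcp_rot": TCP orientation; "ft_force": force on the tool from outside, world axes, zero at the start; "moment": the same for the moment, N m; "opening": opening from 0.0 (shut) to 1.0 (fully open).
Only numpy, scipy, OpenCV 4.12 (cv2) and the standard library are available. Lean on these libraries where they do the work, as an engineer would, in place of code of your own. Each camera call takes 0.05 s, during which the arm holds its last target. There are 200 camera calls.

### The job

The open grey carrying case is packed. Push its white inner flap, which stands upright, down flat over the parts with the fingertips, and only then swing the grey cover shut over it and press it down flush. Only push: do not pinch or lift anything, leave the case standing where it is with its contents inside, do not disturb the things around it, and come away clear.

Things in the scene. Friction and masses are not known exactly. Their poses are not given: they have to be found in the camera images.
- case: Grey carrying case, an open box 150 (x) x 200 (y) x 70 mm high, walls 5 mm, 2 to 3.3 kg, standing loose on rubber feet on the worktop. Origin: centre of its underside; z up; -x is its front (the carrying handle side, facing roughly to the robot's left, give or take 50 degrees), +x its back, where the cover is hinged (to the robot's right). It slides if pushed with more than about 10 N.
- flap (a joint): Angle of the white inner flap, rad: 0 = folded flat (stop), 1.57 = upright, 1.75 = outer stop. Hinge axis parallel to the case's y axis at x = -66 mm, z = 58 mm in the case frame, just inside the front wall; it folds from upright towards the back (+x) and lies about 10 mm below the rim when flat. Stiff hinge (0.06 N m friction, about 0.7 N at the free edge): it stays where it is left.
- flap_mid (a point): Centre of the white flap's plate (85 mm from hinge to free edge, 176 mm wide, 4 mm thick), 42.5 mm from the hinge axis, at mid width and thickness. x points from the hinge to the free edge, z is normal to the plate (up when folded flat, towards the case's front when upright).
- cover (a joint): Angle of the grey cover, rad: 0 = shut flush on the case (stop), 1.57 = upright, 1.95 = rear stop (leaning back). Hinge axis parallel to the case's y axis at x = +77 mm, z = 70 mm in the case frame; it swings forward (-x) and down to shut. Stiff hinge (0.28 N m friction, up to about 3.5 N at the edge): it stays at any angle and does not fall shut by itself.
- cover_mid (a point): Centre of the grey cover's plate (152 x 202 x 8 mm), 78 mm from the hinge axis; its far edge is 154 mm from the axis. Inner face 2 mm, outer face 10 mm outward of the plane through the axis (low ribs outside are 1.5 mm more, not solid). x points towards the hinge, z is the outward normal (up when shut, to the back when upright).
- relay_board: Green board with blue relays, 38 x 70 x 15 mm, lying loose on the case floor (10 mm above the worktop); origin at the centre of its underside. Contents, stays inside.
- solder_reel: Small reel with blue and pink sides, 52 mm across, 18 mm high, lying loose on the case floor; origin at the centre of its underside. Contents, stays inside.
- flux_bottle: Small cream bottle with orange nozzle, 30 mm across, 86 mm high, standing in front of the case (its -x side), about 120 mm from its centre, a little to the +y side of the middle; origin at the centre of its underside. Bystander.
- cell: Green and black battery cell, 14 mm across, 51 mm high, standing on end in front of the case (its -x side), about 120 mm from its centre, to the -y side of the middle; origin at the centre of its underside. Bystander.
- flux_tin: Small light grey round tin with a yellow top, 34 mm across, 22 mm high, standing on the worktop behind the case (its +x side), to the -y side of the middle; origin at the centre of its underside. Bystander.
Not all that is in view belongs to the job. There is more than one size of the relay_board; the job needs the larger. There is more than one size of the solder_reel; the job needs the larger.

How it is judged (in metres and radians):
On the way, in this order (a step that is already met when the one before it is completed fails the run):
1. the flap lies flat (under 0.12 rad) while the cover still stands open (over 1.0 rad) (value of joint flap below 0.12 rad and value of joint cover above 1 rad), for 0.2 s.
2. the cover is shut (under 0.06 rad) over the flat flap (value of joint cover below 0.06 rad and value of joint flap below 0.12 rad), for 0.2 s.
At the end, for the whole second after the job is handed in: Flap flat (within 0.12 rad) and cover shut (within 0.06 rad, about 9 mm at its edge) and at rest; the case stands level within 25 mm of its start; board and reel inside it; bottle, cell and tin standing within 20 mm of where they were (all of step 2 and velocity of joint cover below 0.05 rad/s and distance of case from where it was at the start of the episode below 0.025 m and angle between case's own z axis and vertical below 0.05 rad and linear speed of case below 0.02 m/s and x of relay_board in the frame of case between -0.07 and 0.07 m and y of relay_board in the frame of case between -0.095 and 0.095 m and z of each of relay_board, solder_reel in the frame of case below 0.045 m and x of solder_reel in the frame of case between -0.07 and 0.07 m and y of solder_reel in the frame of case between -0.095 and 0.095 m and distance of each of flux_bottle, cell, flux_tin from where it was at the start of the episode below 0.02 m and angle between each of flux_bottle, cell, flux_tin's own z axis and vertical below 0.2 rad); the robot touches nothing.
It fails at once if the cover is swung down (under 0.8 rad) while the flap still stands up (over 0.3 rad) (value of joint cover below 0.8 rad and value of joint flap above 0.3 rad).
It fails at once if the flap or the cover is taken between the fingers ((x of the grasp point in the frame of flap_mid between -0.04 and 0.04 m and y of the grasp point in the frame of flap_mid between -0.086 and 0.086 m and z of the grasp point in the frame of flap_mid between -0.003 and 0.003 m) or (x of the grasp point in the frame of cover_mid between -0.074 and 0.074 m and y of the grasp point in the frame of cover_mid between -0.099 and 0.099 m and z of the grasp point in the frame of cover_mid between -0.005 and 0.005 m)).
It fails at once if the case is lifted, tipped or shoved more than 25 mm (height (world z) of case above 0.012 m or angle between case's own z axis and vertical above 0.12 rad or distance of case from where it was at the start of the episode above 0.025 m).
It fails at once if the board or the reel is lifted out of the case floor (z of any of relay_board, solder_reel in the frame of case above 0.035 m).
It fails at once if a thing around the case is moved more than 20 mm, lifted or toppled (distance of any of flux_bottle, cell, flux_tin from where it was at the start of the episode above 0.02 m or angle between any of flux_bottle, cell, flux_tin's own z axis and vertical above 0.4 rad).
It also fails if it takes over 45 s, if anything falls off the work surface, if the arm or the gripper's body presses on something with over 40 N, if the wrist force passes 120 N, or if a joint passes its speed limit or range.

## Working session

There is one attempt and no reset: what is moved stays moved. The work goes in short steps, Python scripts to look and compute and a tool call to move; the robot and the scene stay as the last step left them, time stands still between calls to the robot, and variables do not carry over. Pictures are saved under pics/ and viewed, about 8 in all and at most 12, crops included, and the job is handed in when it is done.

Besides the shell and the picture viewer there is one more tool, called by a JSON object that holds its "op" and its "data". apply_moves: Moves the arm, as the interface text tells. Its arguments: {"type":"object","properties":{"increments":{"type":"array"}},"required":["increments"]}

```bash
ls; mkdir -p pics; cat > h.py <<'E'
import numpy as np, cv2
from scipy.spatial.transform import Rotation as R
from cell import readout, read_camera, env, nets
def towld(pic,p,st=None):
    p=np.array(p,float)
    if 'mount' in pic:
        q=pic['mount']@np.append(p,1); q=q[:3]
        return R.from_euler('xyz',st['tcp_rot']).apply(q)+np.array(st['eef_pos'])
    M=cv2.Rodrigues(np.array(pic['rvec'],float))[0]
    return M.T@(p-np.array(pic['tvec'],float).ravel())
def proj(pic,P):
    f=192/np.tan(np.radians(pic['vfov'])/2)
    K=np.array([[f,0,pic['cx']],[0,f,pic['cy']],[0,0,1]])
    return cv2.projectPoints(np.array(P,float).reshape(-1,3),np.array(pic['rvec'],float),np.array(pic['tvec'],float),K,None)[0].reshape(-1,2)
E
python3 - <<'E'
from h import *
print(env.grip_point_offset); s=readout.state(); print(s)
ims=[]
for c in ['scene','side']:
    p=read_camera(c); ims.append(p['img'])
    print(c,p['vfov'],p['rvec'],p['tvec'])
    for n in ['case','flap_mid','cover_mid','relay_board','solder_reel','flux_bottle','cell','flux_tin']:
        for d in nets.mark_of(p,n)[:2]:
            print(n,round(d['confidence'],2),towld(p,d['point']).round())
    cv2.imwrite(f'pics/{c}0.png',p['img'][:,:,::-1])
E
```

```text
pics
18.8
{'t': 0.0, 'joints': array([ 1.03440345e+00,  4.91553619e-01,  1.55945382e+00, -6.16452813e-06,
        1.09171072e+00, -1.05600590e-01]), 'qvel': array([-1.08984198e-03, -3.87975726e-04,  6.86987665e-05, -1.27615755e-03,
        1.63002328e-04, -8.51472260e-04]), 'tau': array([ 4.03604326e-05, -6.12642646e+01, -2.58180159e+01,  6.92252791e-02,
        4.82313917e-02, -9.20005618e-05]), 'eef_pos': array([260.84716199, 567.69014876, 214.06393897]), 'tcp_rot': array([-1.57191613e+00,  1.13195829e-04, -4.30789502e-01]), 'ft_force': array([-0.14124163, -0.05933505,  0.36509771]), 'moment': array([-0.028427  , -0.02951062,  0.06767003]), 'opening': 0.9987375464931761}
scene 45.24782978642692 [ 2.07971971 -1.16736801  0.5073663 ] [-374.87056321  285.14997523  648.68930634]
case 0.59 [ 515. -114.    1.]
flap_mid 0.83 [518. -56. 104.]
cover_mid 0.91 [ 514. -202.  151.]
relay_board 0.77 [ 374. -245.    4.]
relay_board 0.76 [ 463. -118.   12.]
solder_reel 0.68 [ 550. -126.   12.]
solder_reel 0.45 [ 593. -257.    2.]
cell 0.54 [518. -56. 105.]
cell 0.42 [459.   8.   2.]
flux_tin 0.8 [ 481. -224.    2.]
side 55.456551466197524 [ 1.47770437 -1.7118002   1.03503533] [-47.56754433 312.049004   443.13379024]
case 0.64 [ 515. -119.   -1.]
flap_mid 0.81 [513. -58. 104.]
cover_mid 0.91 [ 510. -205.  149.]
relay_board 0.62 [ 374. -246.    4.]
solder_reel 0.68 [ 553. -130.    7.]
solder_reel 0.46 [ 585. -259.   -2.]
flux_bottle 0.58 [543.   1.  -1.]
cell 0.38 [462.   7.   0.]
flux_tin 0.64 [ 477. -225.   -1.]
```

View pics/scene0.png

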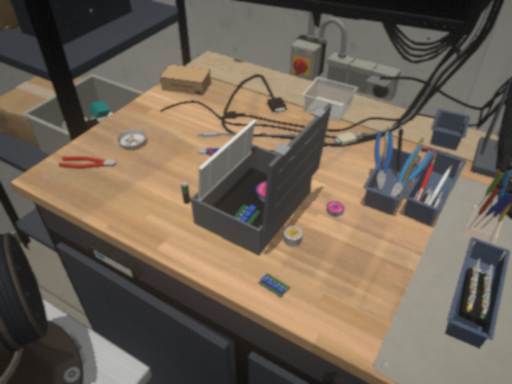

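View pics/side0.png

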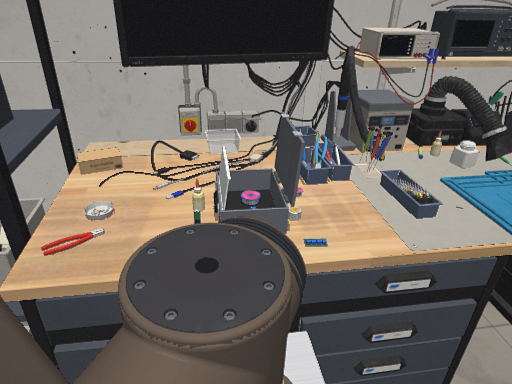

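The scene picture shows the case at about (255,200), with its front to the upper left (+y), the flap upright at (227,158) and the cover upright at (300,170). The contents are the board inside at (247,213) and the reel inside at (263,190). The smaller look-alikes lie outside, the board at (274,285) and the reel at (335,208), and I won't touch either. The side view agrees. It also shows the bottle at (198,198) and the tin at (295,213).

Next I'll plan the approach with the fingers closed, jaw axis along the case's y and tips in front of the flap.

```bash
cat >> h.py <<'E'
def plan(target,yaw,n,s=None,pose=None):
    "rows (tool frame, cm / deg) in a straight line to target; tool down, yaw deg"
    if pose is None:
        s=s or readout.state(); pose=(np.array(s['eef_pos']),R.from_euler('xyz',s['tcp_rot']))
    p,r=pose; rt=R.from_euler('xyz',[-np.pi/2,0,np.radians(yaw)])
    dr=(r.inv()*rt).as_rotvec()/n; dp=(np.array(target)-p)/n
    for i in range(n):
        d=r.inv().apply(dp); print([[round(x/10,1) for x in d],[round(x,1) for x in np.degrees(dr)],0])
        r=r*R.from_rotvec(dr)
E
python3 - <<'E'
from h import *
plan([515,-15,215],-91,15)
# check model: overlay
a=np.radians(-91.4); X=np.array([np.cos(a),np.sin(a),0]);Y=np.array([-X[1],X[0],0]);C=np.array([514,-116,0])
out=[]
for c in ['scene','side']:
    p=read_camera(c); im=p['img'].copy()[:,:,::-1].copy()
    w=lambda x,y,z:C+x*X+y*Y+np.array([0,0,z])
    for z in (0,70):
        cv2.polylines(im,[proj(p,[w(sx,sy,z) for sx,sy in((-75,-100),(75,-100),(75,100),(-75,100))]).round().astype(int)],True,(0,255,0) if z else (0,255,255),1)
    th=1.57
    e=lambda y,t:w(77-154*np.cos(t)+10*np.sin(t),y,70+154*np.sin(t)+10*np.cos(t))
    cv2.polylines(im,[proj(p,[w(77,-101,70),e(-101,th),e(101,th),w(77,101,70)]).round().astype(int)],True,(0,0,255),1)
    g=lambda y,t:w(-66+85*np.cos(t),y,58+85*np.sin(t))
    cv2.polylines(im,[proj(p,[w(-66,-88,58),g(-88,th),g(88,th),w(-66,88,58)]).round().astype(int)],True,(255,0,0),1)
    u,v=proj(p,[w(0,0,90)])[0].astype(int); k=im[max(v-90,0):v+90,max(u-65,0):u+65]
    out.append(cv2.resize(k,(390,540),interpolation=cv2.INTER_CUBIC))
cv2.imwrite('pics/ov.png',np.hstack(out))
E
```

```text
[[np.float64(3.2), np.float64(-0.0), np.float64(-2.8)], [np.float64(-0.0), np.float64(4.4), np.float64(-0.0)], 0]
[[np.float64(3.4), np.float64(-0.0), np.float64(-2.6)], [np.float64(-0.0), np.float64(4.4), np.float64(-0.0)], 0]
[[np.float64(3.6), np.float64(-0.0), np.float64(-2.3)], [np.float64(-0.0), np.float64(4.4), np.float64(-0.0)], 0]
[[np.float64(3.7), np.float64(-0.0), np.float64(-2.0)], [np.float64(-0.0), np.float64(4.4), np.float64(-0.0)], 0]
[[np.float64(3.9), np.float64(-0.0), np.float64(-1.7)], [np.float64(-0.0), np.float64(4.4), np.float64(-0.0)], 0]
[[np.float64(4.0), np.float64(-0.0), np.float64(-1.4)], [np.float64(-0.0), np.float64(4.4), np.float64(-0.0)], 0]
[[np.float64(4.1), np.float64(-0.0), np.float64(-1.1)], [np.float64(-0.0), np.float64(4.4), np.float64(-0.0)], 0]
[[np.float64(4.2), np.float64(-0.0), np.float64(-0.8)], [np.float64(-0.0), np.float64(4.4), np.float64(-0.0)], 0]
[[np.float64(4.2), np.float64(-0.0), np.float64(-0.5)], [np.float64(-0.0), np.float64(4.4), np.float64(-0.0)], 0]
[[np.float64(4.2), np.float64(-0.0), np.float64(-0.1)], [np.float64(-0.0), np.float64(4.4), np.float64(-0.0)], 0]
[[np.float64(4.2), np.float64(-0.0), np.float64(0.2)], [np.float64(-0.0), np.float64(4.4), np.float64(-0.0)], 0]
[[np.float64(4.2), np.float64(-0.0), np.float64(0.5)], [np.float64(-0.0), np.float64(4.4), np.float64(-0.0)], 0]
[[np.float64(4.2), np.float64(-0.0), np.float64(0.8)], [np.float64(-0.0), np.float64(4.4), np.float64(-0.0)], 0]
[[np.float64(4.1), np.float64(-0.0), np.float64(1.1)], [np.float64(-0.0), np.float64(4.4), np.float64(-0.0)], 0]
[[np.float64(4.0), np.float64(-0.0), np.float64(1.5)], [np.float64(-0.0), np.float64(4.4), np.float64(-0.0)], 0]
```

View pics/ov.png

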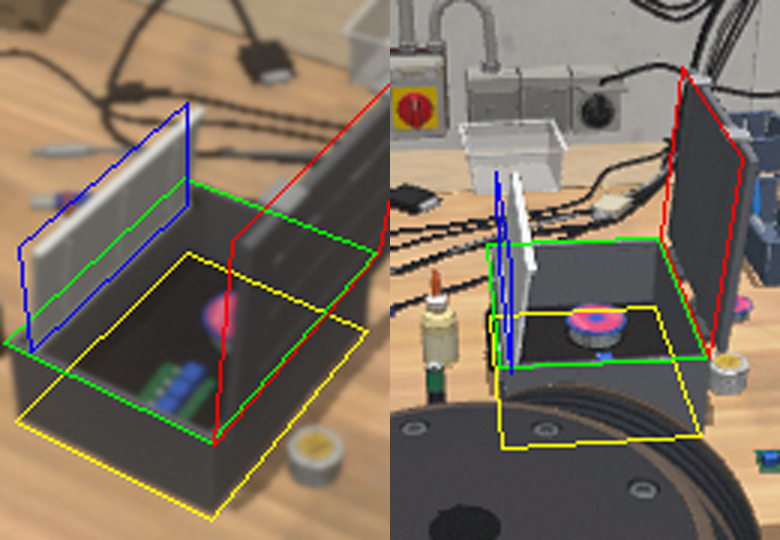

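The overlay shows the case model within a few mm: the flap leans slightly inward (about 1.4 rad) and the cover slightly back (about 1.65). Now the sweep over.

{"op": "apply_moves", "data": {"increments": [[[3.2,0,-2.8],[0,4.4,0],0],[[3.4,0,-2.6],[0,4.4,0],0],[[3.6,0,-2.3],[0,4.4,0],0],[[3.7,0,-2.0],[0,4.4,0],0],[[3.9,0,-1.7],[0,4.4,0],0]]}}

```text
t: 1.62
eef_pos: [347.6, 369.8, 214.3]
tcp_rot: [-1.57, 0.0, -0.822]
ft_force: [0.4, 0.9, 0.5]
opening: 0.534
```

{"op": "apply_moves", "data": {"increments": [[[4.0,0,-1.4],[0,4.4,0],0],[[4.1,0,-1.1],[0,4.4,0],0],[[4.2,0,-0.8],[0,4.4,0],0],[[4.2,0,-0.5],[0,4.4,0],0],[[4.2,0,-0.1],[0,4.4,0],0]]}}

```text
t: 2.25
eef_pos: [433.2, 168.5, 215.1]
tcp_rot: [-1.567, 0.001, -1.219]
ft_force: [0.3, 0.1, 0.1]
opening: 0.024
```

```bash
sed -i 's/round(x\/10,1)/float(round(x\/10,1))/;s/round(x,1) for/float(round(x,1)) for/' h.py; python3 -c "
from h import *
s=readout.state();print(s['t'],s['eef_pos'],s['tcp_rot'],s['opening']);plan([515,-10,215],-91,5)"
```

```text
2.25 [433.23559186 168.49893357 215.09648589] [-1.56710375e+00  6.31458851e-04 -1.21884771e+00] 0.024289736976564762
[[3.9, 0.0, 0.3], [-0.0, 4.2, -0.0], 0]
[[3.9, 0.0, 0.6], [-0.0, 4.2, -0.0], 0]
[[3.8, 0.0, 0.9], [-0.0, 4.2, -0.0], 0]
[[3.8, 0.0, 1.2], [-0.0, 4.2, -0.0], 0]
[[3.7, 0.0, 1.4], [-0.0, 4.2, -0.0], 0]
```

{"op": "apply_moves", "data": {"increments": [[[3.9,0,0.3],[0,4.2,0],0],[[3.9,0,0.6],[0,4.2,0],0],[[3.8,0,0.9],[0,4.2,0],0],[[3.8,0,1.2],[0,4.2,0],0],[[3.7,0,1.4],[0,4.2,0],0]]}}

```text
t: 2.88
eef_pos: [517.1, -17.7, 216.0]
tcp_rot: [-1.565, 0.002, -1.599]
ft_force: [0.8, 0.8, -0.3]
opening: 0.002
```

{"op": "apply_moves", "data": {"increments": [[[0,0,0],[0,0,0],0],[[0,2.5,0],[0,0,0],0],[[0,2.5,0],[0,0,0],0],[[0,2.5,0],[0,0,0],0],[[0,1.5,0],[0,0,0],0]]}}

```text
t: 3.5
eef_pos: [517.7, -16.9, 124.9]
tcp_rot: [-1.562, 0.002, -1.598]
ft_force: [0.2, -0.2, 0.1]
opening: 0.003
```

```bash
python3 -c "
from h import *
s=readout.state();print(s['t'],s['eef_pos'],s['tcp_rot'],s['ft_force'])
for c in ('scene','side'):
  p=read_camera(c)
  for n in ['case','flap_mid','cover_mid']:
    for d in nets.mark_of(p,n)[:1]: print(c,n,d['confidence'],towld(p,d['point']).round())
  cv2.imwrite('pics/%s1.png'%c,p['img'][:,:,::-1])
"
```

```text
3.5 [517.69647971 -16.91768362 124.89119255] [-1.56225274  0.00218767 -1.59790019] [ 0.16856229 -0.16486228  0.07822369]
scene case 0.82 [ 512. -116.    2.]
scene flap_mid 0.76 [519. -56. 104.]
side case 0.93 [ 515. -123.   -1.]
side flap_mid 0.69 [516. -58.  99.]
side cover_mid 0.66 [ 508. -203.  148.]
```

{"op": "apply_moves", "data": {"increments": [[[1.5,0,0],[0,0,0],0],[[1.2,0,0],[0,0,0],0],[[1.0,0.1,0],[0,0,0],0],[[1.0,0.2,0],[0,0,0],0],[[0,0,0],[0,0,0],0]]}}

```text
t: 4.53
eef_pos: [517.4, -68.9, 124.0]
tcp_rot: [-1.559, 0.002, -1.6]
ft_force: [-0.2, 0.3, 0.5]
opening: 0.004
```

{"op": "apply_moves", "data": {"increments": [[[0.9,0.4,0],[0,0,0],0],[[0.9,0.5,0],[0,0,0],0],[[0.8,0.7,0],[0,0,0],0],[[0.7,0.8,0],[0,0,0],0],[[0,0,0],[0,0,0],0]]}}

```text
t: 5.15
eef_pos: [516.5, -104.0, 97.7]
tcp_rot: [-1.56, 0.002, -1.6]
ft_force: [-0.7, 0.6, 0.5]
opening: 0.006
```

{"op": "apply_moves", "data": {"increments": [[[0.2,0.9,0],[0,0,0],0],[[0.1,0.9,0],[0,0,0],0],[[0,0.9,0],[0,0,0],0],[[0,0.6,0],[0,0,0],0],[[0,0,0],[0,0,0],0]]}}

```text
t: 5.78
eef_pos: [516.9, -106.8, 62.3]
tcp_rot: [-1.56, 0.002, -1.599]
ft_force: [-0.2, 0.4, -0.3]
opening: 0.003
```

```bash
python3 -c "
from h import *
s=readout.state();print(s['t'],s['eef_pos'],s['ft_force'])
k=[]
for c in ('scene','side'):
  p=read_camera(c)
  for n in ['case','flap_mid','cover_mid']:
    for d in nets.mark_of(p,n)[:1]: print(c,n,d['confidence'],towld(p,d['point']).round())
  u,v=proj(p,[515,-116,90])[0].astype(int); k.append(cv2.resize(p['img'][max(v-90,0):v+90,u-65:u+65,::-1],(390,540)))
cv2.imwrite('pics/f1.png',np.hstack(k))
"
```

```text
5.775 [ 516.85930599 -106.80296076   62.28568892] [-0.16109413  0.36773044 -0.25394896]
scene case 0.65 [ 512. -116.    5.]
scene flap_mid 0.97 [516. -93.  64.]
scene cover_mid 0.64 [ 511. -203.  148.]
side case 0.77 [ 516. -125.    3.]
side flap_mid 0.94 [514. -91.  60.]
side cover_mid 0.87 [ 507. -205.  152.]
```

View pics/f1.png

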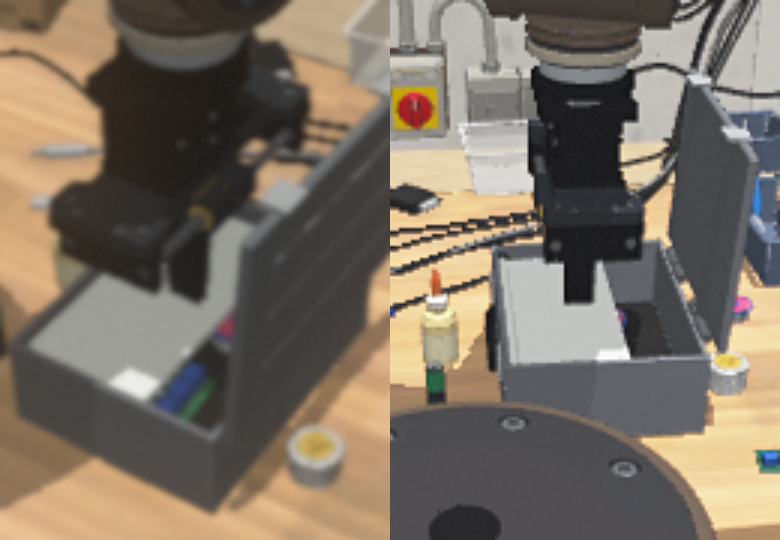

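The flap is nearly flat. I'll press it gently onto its stop.

{"op": "apply_moves", "data": {"increments": [[[0,0.2,0],[0,0,0],0],[[0,0.2,0],[0,0,0],0],[[0,0.1,0],[0,0,0],0],[[0,0.1,0],[0,0,0],0],[[0,0,0],[0,0,0],0]]}}

```text
t: 6.8
eef_pos: [517.3, -107.1, 60.4]
tcp_rot: [-1.556, 0.0, -1.599]
ft_force: [0.4, -0.8, -0.6]
opening: 0.006
```

{"op": "apply_moves", "data": {"increments": [[[0,0.5,0],[0,0,0],0],[[0,0.5,0],[0,0,0],0],[[0,0.4,0],[0,0,0],0],[[0,0.4,0],[0,0,0],0],[[0,0,0],[0,0,0],0]]}}

```text
t: 7.42
eef_pos: [517.7, -107.2, 60.9]
tcp_rot: [-1.545, -0.004, -1.598]
ft_force: [0.2, -0.6, 0.7]
opening: 0.007
```

The flap is on its stop: the tip stays at z≈61 against 16 mm of commanded push. Next I'll rise and go over behind the cover.

{"op": "apply_moves", "data": {"increments": [[[0,-3,0],[0,0,0],0],[[0,-5,0],[0,0,0],0],[[0,-5,0],[-0.7,0,0],0],[[0,-5,0],[-0.8,0,0],0],[[0,-2,0],[0,0,0],0]]}}

```text
t: 8.05
eef_pos: [512.9, -106.2, 265.2]
tcp_rot: [-1.575, -0.003, -1.598]
ft_force: [-0.4, 0.8, -1.1]
opening: 0.006
```

```bash
python3 -c "
from h import *
s=readout.state();print(s['t'],s['eef_pos'],s['tcp_rot'],s['ft_force']);plan([510,-250,265],-91.5,5)
for c in ('scene','side'):
  p=read_camera(c)
  for n in ['flap_mid','cover_mid']:
    for d in nets.mark_of(p,n)[:1]: print(c,n,d['confidence'],towld(p,d['point']).round())"
```

```text
8.05 [ 512.90373955 -106.16537288  265.21816973] [-1.57473357 -0.00265825 -1.59804179] [-0.37507435  0.8240232  -1.06640042]
[[2.9, 0.0, 0.0], [0.0, -0.0, 0.0], 0]
[[2.9, 0.0, 0.0], [0.0, -0.0, 0.0], 0]
[[2.9, 0.0, 0.0], [0.0, -0.0, 0.0], 0]
[[2.9, 0.0, 0.0], [0.0, -0.0, 0.0], 0]
[[2.9, 0.0, 0.0], [0.0, -0.0, 0.0], 0]
scene flap_mid 0.59 [515. -93.  62.]
scene cover_mid 0.63 [ 514. -200.  149.]
side flap_mid 0.81 [513. -96.  59.]
side cover_mid 0.96 [ 511. -202.  147.]
```

{"op": "apply_moves", "data": {"increments": [[[2.9,0,0],[0,0,0],0],[[2.9,0,0],[0,0,0],0],[[2.9,0,0],[0,0,0],0],[[2.9,0,0],[0,0,0],0],[[2.6,0,0],[0,0,0],0]]}}

```text
t: 8.98
eef_pos: [506.7, -249.8, 253.6]
tcp_rot: [-1.59, 0.004, -1.595]
ft_force: [0.4, 0.4, -0.5]
opening: 0.003
```

{"op": "apply_moves", "data": {"increments": [[[0,0,0],[0,0,0],0],[[0,2.2,0],[0,0,0],0],[[0,2.2,0],[0,0,0],0],[[0,2.2,0],[0,0,0],0],[[0,0,0],[0,0,0],0]]}}

```text
t: 9.6
eef_pos: [503.8, -246.9, 181.2]
tcp_rot: [-1.597, 0.009, -1.597]
ft_force: [-1.0, -0.2, -0.2]
opening: 0.004
```

```bash
python3 -c "
from h import *
s=readout.state();print(s['t'],s['eef_pos'],s['tcp_rot'],s['ft_force'])
k=[]
for c in ('scene','side'):
  p=read_camera(c)
  u,v=proj(p,[515,-156,120])[0].astype(int); k.append(cv2.resize(p['img'][max(v-90,0):v+90,u-65:u+65,::-1],(390,540)))
cv2.imwrite('pics/f2.png',np.hstack(k))
"
```

```text
9.6 [ 503.81890181 -246.86537215  181.15078525] [-1.59695732  0.00915201 -1.59685276] [-1.01643623 -0.15463831 -0.2488867 ]
```

View pics/f2.png

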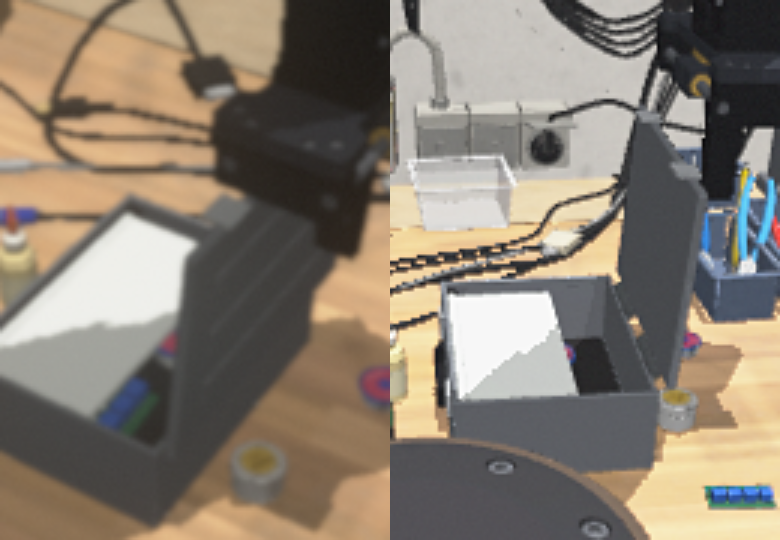

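The flap is flat and the closed fingers are behind the cover, clear of the tin at (255,472) in the left crop and (678,410) in the right. Pushing forward.

{"op": "apply_moves", "data": {"increments": [[[-1.2,-0.1,0.2],[0.7,0,0],0],[[-1.2,-0.1,0.2],[0.7,0,0],0],[[-1.0,-0.1,0.1],[0,0,0],0],[[-1.0,0,0.1],[0,0,0],0],[[-1.0,0,0],[0,0,0],0]]}}

```text
t: 10.32
eef_pos: [513.0, -190.5, 188.8]
tcp_rot: [-1.565, 0.005, -1.596]
ft_force: [0.3, -1.6, -2.1]
opening: 0.007
```

{"op": "apply_moves", "data": {"increments": [[[-1.0,0,0],[0,0,0],0],[[-1.0,0,0],[0,0,0],0],[[-0.8,0.1,0],[0,0,0],0],[[-0.8,0.1,0],[0,0,0],0],[[0,0,0],[0,0,0],0]]}}

```text
t: 10.95
eef_pos: [514.3, -151.2, 186.9]
tcp_rot: [-1.565, 0.005, -1.596]
ft_force: [0.5, -0.1, -0.3]
opening: 0.006
```

{"op": "apply_moves", "data": {"increments": [[[-0.8,0.4,0],[0,0,0],0],[[-0.8,0.5,0],[0,0,0],0],[[-0.7,0.6,0],[0,0,0],0],[[-0.6,0.6,0],[0,0,0],0],[[0,0,0],[0,0,0],0]]}}

```text
t: 11.58
eef_pos: [515.1, -119.9, 164.4]
tcp_rot: [-1.565, 0.006, -1.596]
ft_force: [-0.7, 0.1, 0.6]
opening: 0.004
```

```bash
python3 -c "
from h import *
s=readout.state();print(s['t'],s['eef_pos'],s['tcp_rot'],s['ft_force'])
p=read_camera('side')
for n in ['case','flap_mid','cover_mid']:
    for d in nets.mark_of(p,n)[:1]: print(n,d['confidence'],towld(p,d['point']).round())
u,v=proj(p,[515,-116,120])[0].astype(int)
cv2.imwrite('pics/f3.png',cv2.resize(p['img'][max(v-90,0):v+90,u-75:u+75,::-1],(450,540)))
"
```

```text
11.575 [ 515.14653321 -119.85567843  164.42453386] [-1.5648011   0.00564064 -1.59610588] [-0.71032658  0.12504058  0.64478935]
case 0.84 [ 512. -121.    1.]
flap_mid 0.69 [513. -98.  60.]
cover_mid 0.6 [ 511. -138.  129.]
```

View pics/f3.png

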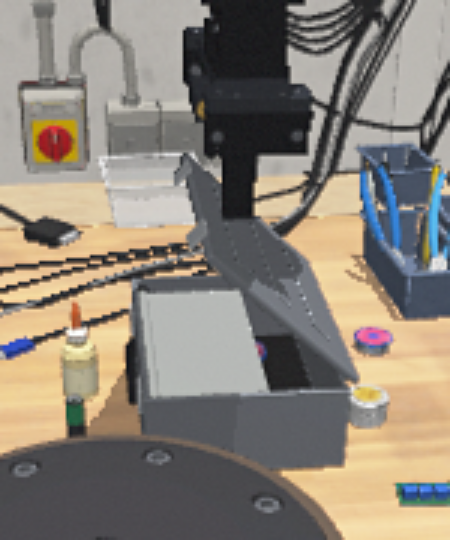

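The cover is following at about 45° over the flat flap, and the case and the things around it are unmoved. Continuing down the arc.

{"op": "apply_moves", "data": {"increments": [[[-0.6,0.6,0],[0,0,0],0],[[-0.5,0.7,0],[0,0,0],0],[[-0.5,0.7,0],[0,0,0],0],[[-0.3,0.7,0],[0,0,0],0],[[0,0,0],[0,0,0],0]]}}

```text
t: 12.4
eef_pos: [516.0, -100.1, 136.2]
tcp_rot: [-1.564, 0.005, -1.597]
ft_force: [0.4, -0.0, -0.4]
opening: 0.005
```

{"op": "apply_moves", "data": {"increments": [[[-0.2,0.7,0],[0,0,0],0],[[-0.2,0.7,0],[0,0,0],0],[[0,0.7,0],[0,0,0],0],[[0,0.7,0],[0,0,0],0],[[0,0,0],[0,0,0],0]]}}

```text
t: 13.02
eef_pos: [516.3, -95.9, 106.1]
tcp_rot: [-1.564, 0.005, -1.597]
ft_force: [0.4, -0.8, -0.2]
opening: 0.006
```

{"op": "apply_moves", "data": {"increments": [[[0,0.6,0],[0,0,0],0],[[0,0.6,0],[0,0,0],0],[[0,0.6,0],[0,0,0],0],[[0,0.6,0],[0,0,0],0],[[0,0,0],[0,0,0],0]]}}

```text
t: 13.65
eef_pos: [516.6, -95.8, 80.5]
tcp_rot: [-1.564, 0.005, -1.598]
ft_force: [-0.2, -0.0, -0.6]
opening: 0.005
```

{"op": "apply_moves", "data": {"increments": [[[0,0.4,0],[0,0,0],0],[[0,0.4,0],[0,0,0],0],[[0,0.4,0],[0,0,0],0],[[0,0.4,0],[0,0,0],0],[[0,0,0],[0,0,0],0]]}}

```text
t: 14.28
eef_pos: [516.9, -95.9, 81.2]
tcp_rot: [-1.554, 0.002, -1.596]
ft_force: [-0.1, -0.6, -0.3]
opening: 0.005
```

The cover is on its stop (z≈81 with 16 mm of commanded push). I'll come away and check.

{"op": "apply_moves", "data": {"increments": [[[0,-2,0],[0,0,0],0],[[0,-4,0],[0,0,0],0],[[0,-4,0],[0,0,0],0],[[0,-4,0],[0,0,0],0],[[0,0,0],[0,0,0],0]]}}

```text
t: 14.9
eef_pos: [514.1, -96.3, 225.7]
tcp_rot: [-1.554, 0.001, -1.596]
ft_force: [0.3, -0.6, -1.2]
opening: 0.006
```

```bash
python3 -c "
from h import *
s=readout.state();print(s['t'],s['eef_pos'],s['ft_force'])
k=[]
for c in ('scene','side'):
  p=read_camera(c)
  for n in ['case','cover_mid','flux_bottle','cell','flux_tin']:
    for d in nets.mark_of(p,n)[:1]: print(c,n,round(d['confidence'],2),towld(p,d['point']).round())
  u,v=proj(p,[515,-116,70])[0].astype(int); k.append(cv2.resize(p['img'][max(v-80,0):v+80,u-65:u+65,::-1],(390,480)))
cv2.imwrite('pics/f4.png',np.hstack(k))
"
```

```text
14.9 [514.12790273 -96.31558939 225.74151527] [ 0.28116726 -0.56534955 -1.1501537 ]
scene cover_mid 0.84 [ 516. -113.   78.]
scene flux_bottle 0.76 [545.   4.   2.]
scene cell 0.44 [459.   9.   4.]
scene flux_tin 0.81 [ 476. -221.   -0.]
side case 0.63 [ 512. -121.    3.]
side cover_mid 0.71 [ 514. -113.   75.]
side flux_bottle 0.77 [545.   3.   0.]
side cell 0.57 [458.   2.  -1.]
side flux_tin 0.48 [ 476. -222.   -4.]
```

View pics/f4.png

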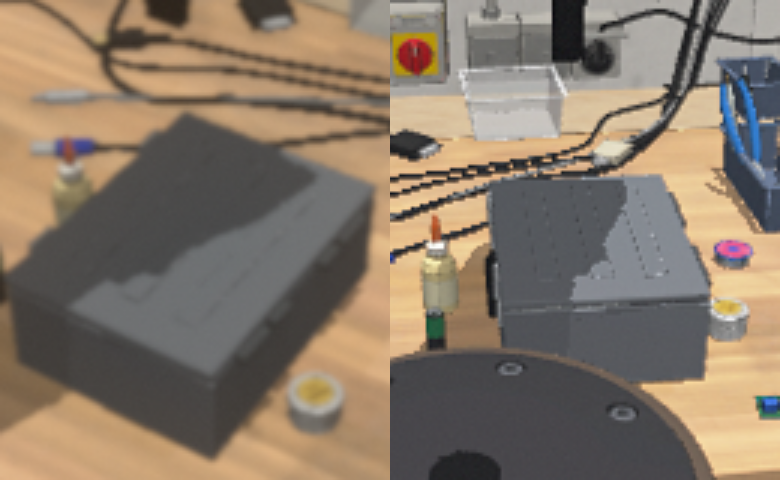

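The cover is shut flush, the bottle, cell and tin are in place, and the arm is 145 mm clear. Handing in.

```bash
python3 -c "
from h import *
print(env.job_done())"
```

```text
the job is handed in; nothing more can be done
None
```

The case is closed and the job is handed in at about 15 s on the robot's clock; the hand-in gives no verdict. With closed fingers I pushed the white flap down to its stop. Then I went over behind the cover, swung it shut, pressed it onto its stop and rose about 145 mm clear.

**Flap and cover:** Each stop held against further commanded push, with the fingertips at z≈61 mm on the flap and z≈81 mm on the cover, 1 mm above the nominal heights. In the last pictures the cover sits flush, with its centre measured at z≈75–78 mm. That matches the 76 mm expected when shut.

**Case and surroundings:** The networks put the case, bottle, cell and tin within about 5 mm of where they started, which is their own accuracy. In the last pictures the three bystanders are upright.

**Not checked at the end:** The flap, board and reel can't be seen with the cover shut. The flap lay flat, and the parts I could see under it were on the case floor, while the cover was about half shut. The side camera read the case's y position about 5 mm off the scene camera throughout. I took that as camera error, not movement.

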